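Stand the tipped dropper bottles back up in the stain row

TASK

Two stain dropper bottles have tipped over and lie in the white spill tray, in front of the row of standing ones. Stand each of them upright on the empty pad of its cap's colour in the row (red cap on the empty red pad, black cap on the empty black pad), with its base wholly on the pad, and let go. The other three bottles must stay standing on their pads, and the beaker of swabs and the petri dish beside the tray must be left where they are.

Things in the scene. Friction and masses are not known exactly. Their poses are not given: they have to be found in the camera images.
- lane: fixed white spill tray 240 x 400 mm, floor 4 mm thick, rim 9 mm high; origin on the table, z up; it reaches x -145 (front, nearest the robot) to +95 mm and y +-200 mm of it. Five pads in a row at x = +55 mm, y = -140, -70, 0, 70, 140 mm, in any order. Tray position and yaw vary.
- pad_black: thin fixed round black pad in the row, 50 mm across, 2 mm thick; origin at the centre of its underside, on the tray floor, z up. The empty black pad, for the tipped black-capped bottle.
- pad_red: thin fixed round red pad in the row, 50 mm across, 2 mm thick; origin at the centre of its underside, on the tray floor, z up. The empty red pad, for the tipped red-capped bottle.
- bottle_black: Tipped stain dropper bottle, 90 mm tall, 50 to 100 g: round beige body 32 mm across up to 42 mm above its base, shoulder, then a black cap (collar 22 mm across from 50 to 62 mm, above it a rigid teat tapering to 11 mm). Origin at the centre of the underside, z from base to cap. Lies on its side in the tray in front of the row, cap pointing roughly left.
- bottle_red: Tipped stain dropper bottle, 90 mm tall, 50 to 100 g: round beige body 32 mm across up to 42 mm above its base, shoulder, then a red cap (collar 22 mm across from 50 to 62 mm, above it a rigid teat tapering to 11 mm). Origin at the centre of the underside, z from base to cap. Lies on its side in the tray in front of the row, cap pointing roughly right.
- pad_n1: thin fixed round black pad in the row, 50 mm across, 2 mm thick; origin at the centre of its underside, on the tray floor, z up. A bottle stands on it.
- bottle_n1: Standing stain dropper bottle, 90 mm tall, 50 to 100 g: round beige body 32 mm across up to 42 mm above its base, shoulder, then a black cap (collar 22 mm across from 50 to 62 mm, above it a rigid teat tapering to 11 mm). Origin at the centre of the underside, z from base to cap. A neighbour, to stay standing on its pad.
- pad_n2: thin fixed round red pad in the row, 50 mm across, 2 mm thick; origin at the centre of its underside, on the tray floor, z up. A bottle stands on it.
- bottle_n2: Standing stain dropper bottle, 90 mm tall, 50 to 100 g: round beige body 32 mm across up to 42 mm above its base, shoulder, then a red cap (collar 22 mm across from 50 to 62 mm, above it a rigid teat tapering to 11 mm). Origin at the centre of the underside, z from base to cap. A neighbour, to stay standing on its pad.
- pad_n3: thin fixed round black pad in the row, 50 mm across, 2 mm thick; origin at the centre of its underside, on the tray floor, z up. A bottle stands on it.
- bottle_n3: Standing stain dropper bottle, 90 mm tall, 50 to 100 g: round beige body 32 mm across up to 42 mm above its base, shoulder, then a black cap (collar 22 mm across from 50 to 62 mm, above it a rigid teat tapering to 11 mm). Origin at the centre of the underside, z from base to cap. A neighbour, to stay standing on its pad.
- beaker: loose glass beaker of cotton swabs, 64 mm across, glass 115 mm and swabs up to 177 mm high, standing beside one end of the tray, level with the row; origin at the centre of its underside. A bystander.
- dish: loose closed petri dish, 94 mm across, 19 mm high, lying beside the other end of the tray; origin at the centre of its underside. A bystander.

How it is judged:
By the outcome, as a careful person would: the job done as asked, in the order asked, and still so for the second after the job is handed in, with the robot touching nothing.
It also fails if it takes over 54 s, if anything falls off the work surface, if the arm or the gripper's body presses on something with over 40 N, if the wrist force passes 120 N, or if a joint passes its speed limit or range.

ROBOT

A 6-joint arm with a two-finger parallel gripper is mounted at the origin on a cart in front of the work surface, level with it; the furniture and walls round the work are solid. World frame = base frame: x ahead of the robot, y to its left, z up, the work surface at z = 0. Lengths are in m, angles in rad, forces in N, time in s.
With the tool pointing down it reaches from about 0.35 to 0.775 m from the base axis. Payload 7.3 kg.
Tool frame: the origin (TCP) lies at the very end of the fingers, on their centre line; the grasp point (between the pads) lies 19 mm behind it; z points along the fingers, y is the line along which they close (so a half turn about z gives the same grasp; the last joint's range is limited). The gripper opens to 92 mm and grips with 3 to 60 N. Pads are 19 mm wide; open, the fingers measure 130 mm over their backs; the gripper's body (75 mm by 190 mm) begins 47 mm behind the grasp point.
Start: joints at [1.12, 0.342, 1.524, -0, 1.275, -0.146], TCP at [0.158, 0.501, 0.227] pointing down, gripper open.
Joint ranges: [-2.53, 2.53], [-0.77, 2.02], [0.04, 2.7], [-1, 4.14], [0.28, 2.66], [-3.11, 3.11]. Speed limits (rad/s): [2.57, 2.57, 3.14, 3.14, 3.14, 3.14].

INTERFACE

Orientations are given as a unit quaternion [w, x, y, z].
In Python, from bench import bot gives the robot as it stands. The module is installed in compiled form; this text tells all that it offers.
- The arm moves only by the shell command python3 -m handwheel 'ROWS' [FORCE]. ROWS is JSON, a list of rows, each a list of 7 numbers: the opening, from 0 (shut) to 1 (fully open), then the shift along the tool's x, y, z in units of 40 mm (1.0 is 40 mm), then the turn, a rotation vector about the tool's x, y, z in rad. A call has 1 to 20 rows; each row shifts and turns the commanded pose from where the row before left it, along the tool's axes as they then stand; what a row does not reach is not made up. A row lasts 1/10 s, in which the tool goes at most 50 mm and 8.59 degrees, less where a joint would pass 70% of its speed; a pose out of reach is approached as far as the arm can. A call is refused whole if a number of a shift passes 1 or a number of a turn 0.15, either way. A call with a gripper value outside its range is refused whole. The fingers move at their own pace and stop on an object; FORCE is the grip in N (left out, the last holds). Time passes only in rows, so rows that do not move let the fingers close. It gives the time, the measured TCP pose, the force, the opening and the grip force at its end, in the units of the state.
- bot.sense(): the state, without advancing time (a new reading comes with each control period).
- bot.snapshot(name): name is "side" or "top"; returns a dict with "pixels" (420x560x3 uint8, red, green, blue), "fov_y" (degrees; the focal length in pixels is half the picture's height over the tangent of half this angle, whatever the lens; pixels are square), "cx", "cy" (the principal point, pixels), "rvec" (rotation vector, rad) and "tvec" (3), from world to camera coordinates, as OpenCV has them. Camera axes: x right, y down, z forward; pixel columns grow to the right and rows downward; lengths in m; the calibration is good to about 2 mm. A picture is of the moment at which its call begins. There is no depth.
- bot.finish_job(): hands the job in; it is judged then, once.
The state is a dict: "time_s": time; "joint_pos": joint angles; "qd": joint speeds; "effort": joint torques, N m; "tcp_pos": TCP position; "orientation": TCP orientation; "ft_force": force on the tool from outside, world axes, zero at the start; "wrist_torque": the same for the moment, N m; "grip_width": opening from 0.0 (shut) to 1.0 (fully open); "gripper_force": force on a finger pad.
Only numpy, scipy, OpenCV 4.12 (cv2) and the standard library are available. Lean on these libraries where they do the work, as an engineer would, in place of code of your own. Each camera call takes 0.05 s, during which the arm holds its last target. There are 200 camera calls.

## Working session

There is one attempt and no reset: what is moved stays moved. The work goes in short steps, Python scripts to look and compute and a shell command to move; the robot and the scene stay as the last step left them, time stands still between calls to the robot, and variables do not carry over. Pictures are saved under pics/ and viewed, at most 10 in all, crops included, and the job is handed in when it is done.

```bash
mkdir -p pics; python3 - <<'E'
from bench import bot
import cv2
print(bot.sense())
for n in("top","side"):
    s=bot.snapshot(n); cv2.imwrite(f"pics/{n}0.png",s["pixels"][:,:,::-1]); print(n,{k:v for k,v in s.items() if k!="pixels"})
E
```

```text
{'time_s': 0.0, 'joint_pos': array([ 1.12002787e+00,  3.42733251e-01,  1.52500311e+00, -2.95290635e-05,
        1.27536409e+00, -1.45982165e-01]), 'qd': array([ 1.16369827e-03,  6.03158385e-04,  6.46883223e-04,  2.23916857e-03,
       -2.44717781e-05, -5.80885280e-05]), 'effort': array([-9.20278508e-04, -4.31234336e+01, -2.44217670e+01,  7.18332105e-02,
        5.58728934e-02, -1.21978260e-04]), 'tcp_pos': array([0.15735302, 0.50045396, 0.22604434]), 'orientation': array([-2.08124523e-04,  1.51799673e-01,  9.88410993e-01, -7.24740354e-04]), 'ft_force': array([-1.29146288,  0.4021416 ,  0.93979155]), 'wrist_torque': array([-0.05284245,  0.05578222, -0.00636317]), 'gripper_force': 0.0, 'grip_width': 0.9999654042127956}
top {'fov_y': 43.255334234724714, 'cx': 281.3073958637037, 'cy': 207.68182578744697, 'rvec': array([ 2.17334138, -2.12590058,  0.17684003]), 'tvec': array([-0.00715779,  0.61347916,  1.02910151])}
side {'fov_y': 55.9586890180597, 'cx': 277.4069030862854, 'cy': 211.25766645119916, 'rvec': array([ 1.88815399, -1.94567891,  0.54924488]), 'tvec': array([0.03066886, 0.54997973, 0.8053395 ])}
```

View pics/top0.png

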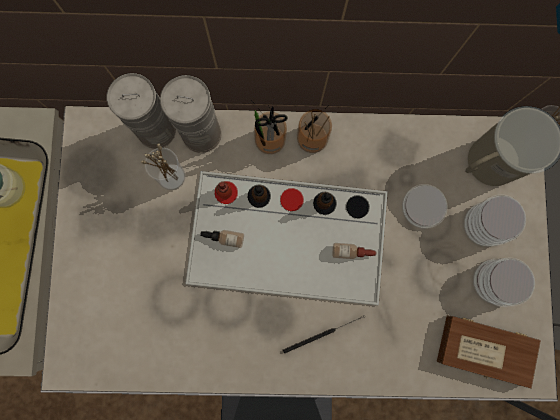

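View pics/side0.png

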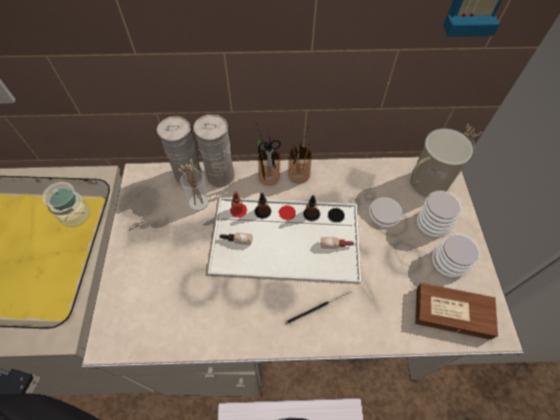

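The top view shows the empty red pad at about (292,200), the empty black pad at (357,207), the tipped black-capped bottle at (222,239) with its cap left, and the tipped red-capped one at (354,251) with its cap right. The beaker is at (165,165) and the dish at (425,205). Next I'll measure these in code.

```bash
cat > h.py <<'E'
import numpy as np, cv2
from bench import bot
def cam(s):
    h=s["pixels"].shape[0]; f=h/2/np.tan(np.radians(s["fov_y"])/2)
    K=np.array([[f,0,s["cx"]],[0,f,s["cy"]],[0,0,1]]); R=cv2.Rodrigues(s["rvec"])[0]; return K,R,s["tvec"]
def back(s,uv,z):
    K,R,t=cam(s); uv=np.atleast_2d(uv).astype(float)
    d=(np.linalg.inv(K)@np.c_[uv,np.ones(len(uv))].T).T@R; c=-R.T@t
    return c+d*((z-c[2])/d[:,2])[:,None]
def proj(s,P):
    K,R,t=cam(s); q=(K@(R@np.atleast_2d(P).T+t[:,None])).T; return q[:,:2]/q[:,2:]
E
python3 - <<'E'
from h import *
for n,cr in (("top",(150,320,170,410)),("side",(170,300,190,380))):
    s=bot.snapshot(n); im=s["pixels"]; 
    hsv=cv2.cvtColor(im,cv2.COLOR_RGB2HSV); r0,r1,c0,c1=cr
    red=((hsv[...,0]<8)|(hsv[...,0]>172))&(hsv[...,1]>150)&(hsv[...,2]>60)
    blk=(im.max(2)<60)
    for nm,m in(("red",red),("blk",blk)):
        mm=np.zeros(m.shape,np.uint8); mm[r0:r1,c0:c1]=m[r0:r1,c0:c1]
        k,l,st,ce=cv2.connectedComponentsWithStats(mm)
        for i in range(1,k):
            if st[i,4]>25: print(n,nm,st[i],ce[i].round(1),back(s,ce[i],.006)[0].round(4))
    c=im[r0:r1,c0:c1,::-1]; cv2.imwrite(f"pics/{n}c.png",cv2.resize(c,None,fx=3.3 if n=="top" else 4,fy=3.3 if n=="top" else 4,interpolation=cv2.INTER_CUBIC))
E
```

```text
top red [215 182  22  22 327] [226.4 193.2] [0.6477 0.1226 0.006 ]
top red [281 189  22  22 396] [291.4 199.5] [ 0.6375 -0.0151  0.006 ]
top red [358 249  17   8  93] [364.8 252.8] [ 0.5284 -0.1701  0.006 ]
top blk [192 150  17   3  29] [199.9 150.6] [0.7388 0.1823 0.006 ]
top blk [247 185  23  23 401] [258.4 196. ] [0.6435 0.0548 0.006 ]
top blk [313 192  23  23 399] [324.2 203.2] [ 0.6313 -0.0845  0.006 ]
top blk [346 196  23  22 401] [357.2 206.6] [ 0.6257 -0.1543  0.006 ]
top blk [200 231  20  11 130] [211.  235.3] [0.558  0.1514 0.006 ]
side red [231 202  15  15 162] [238.1 209.5] [0.6499 0.1233 0.006 ]
side red [279 206  16  14 162] [286.8 212.2] [ 0.6367 -0.0159  0.006 ]
side blk [260 194   6  11  45] [262.  199.6] [0.6819 0.0544 0.006 ]
side blk [304 196  15  24 199] [311.2 210.6] [ 0.64   -0.0862  0.006 ]
side blk [255 206  15  12 144] [262.1 211.2] [0.6421 0.0545 0.006 ]
side blk [329 209  15  12 148] [335.8 214.7] [ 0.6245 -0.1553  0.006 ]
side blk [221 234  12   6  42] [227.9 236.2] [0.5642 0.1498 0.006 ]
```

View pics/topc.png

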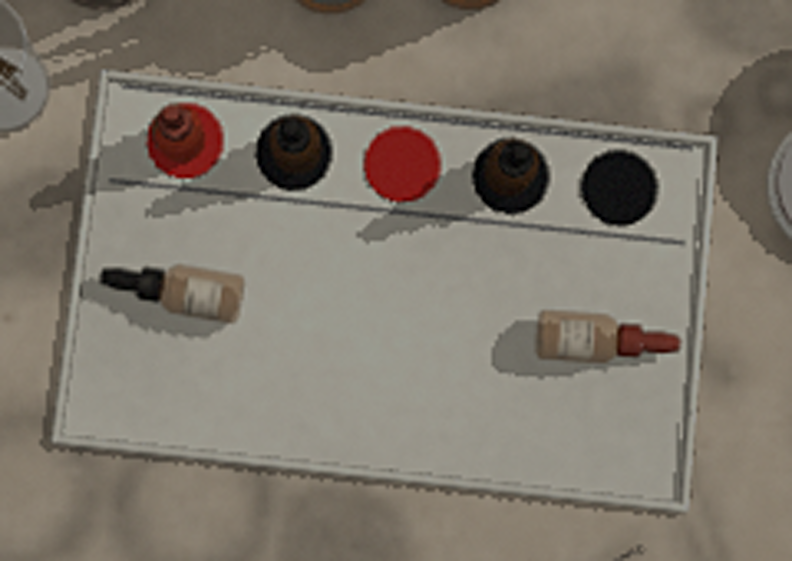

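Crop: the black bottle's cap tip is at (101,275) and its base centre at (240,297). The red one's tip is at (680,344) and its base centre at (539,334). Pad spacing measures 70 mm, as it should, with both cameras agreeing to about 1 mm.

```bash
python3 - <<'E'
from h import *
s=bot.snapshot("top")
for nm,t,b in (("black",(101,275.5),(240,296.5)),("red",(680,344),(539.5,334))):
    P=back(s,np.array([t,b])/3.3+[170,150],.020); d=P[0]-P[1]; L=np.linalg.norm(d); a=d/L
    print(nm,"base",P[1].round(4),"tip",P[0].round(4),"len",L.round(4),"axis deg",np.degrees(np.arctan2(d[1],d[0])).round(1))
    print(" at28",(P[1]+.028*a).round(4), "side px", proj(bot.snapshot("side"),P).round(1))
E
```

```text
black base [0.5486 0.0841 0.02  ] tip [0.5598 0.1712 0.02  ] len 0.0878 axis deg 82.7
 at28 [0.5522 0.1118 0.02  ] side px [[219.5 235.4]
 [251.5 238.2]]
red base [ 0.5294 -0.1032  0.02  ] tip [ 0.5251 -0.191   0.02  ] len 0.0879 axis deg -92.8
 at28 [ 0.528  -0.1312  0.02  ] side px [[353.6 243.4]
 [321.  242.8]]
```

View pics/sidec.png

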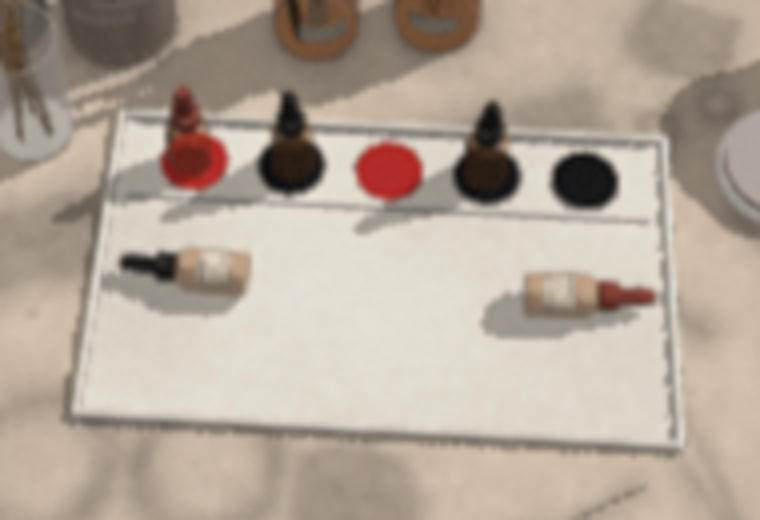

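```bash
cat >> h.py <<'E'
from scipy.spatial.transform import Rotation as Ro
def state():
    s=bot.sense(); return s,np.array(s["tcp_pos"]),Ro.from_quat(np.roll(s["orientation"],-1))
def rot(yaw,tilt=0):
    "closing axis at world angle yaw (deg), then turned by tilt (deg) about tool y"
    a=np.radians(yaw); y=np.array([np.cos(a),np.sin(a),0]); z=np.array([0,0,-1.]); x=np.cross(y,z)
    return Ro.from_matrix(np.c_[x,y,z])*Ro.from_rotvec([0,np.radians(tilt),0])
def plan(p,R):
    "shift in present tool axes, /40 mm, and then turn"
    s,t,C=state(); print("t",round(s["time_s"],2),"q",s["joint_pos"].round(2),"tcp",t.round(4),"grip",round(s["grip_width"],3),s["gripper_force"])
    print("shift",(C.inv().apply(np.array(p)-t)/.04).round(2),"turn",(C.inv()*R).as_rotvec().round(3),"shift-after-turn",(R.inv().apply(np.array(p)-t)/.04).round(2))
E
python3 - <<'E'
from h import *
plan([.528,.113,.226],rot(-7.3))
E
```

```text
t 0.35 q [ 1.12  0.34  1.52  0.    1.28 -0.15] tcp [0.1575 0.5007 0.2266] grip 1.003 0.0
shift [-11.74  -6.47   0.02] turn [-0.     0.     1.393] shift-after-turn [-8.440e+00  1.042e+01  1.000e-02]
```

```bash
python3 -m handwheel '[[1,-0.98,-0.54,0,0,0,0],[1,-0.98,-0.54,0,0,0,0],[1,-0.98,-0.54,0,0,0,0],[1,-0.98,-0.54,0,0,0,0],[1,-0.98,-0.54,0,0,0,0],[1,-0.98,-0.54,0,0,0,0],[1,-0.98,-0.54,0,0,0,0],[1,-0.98,-0.54,0,0,0,0],[1,-0.98,-0.54,0,0,0,0],[1,-0.98,-0.54,0,0,0,0],[1,-0.98,-0.54,0,0,0,0],[1,-0.96,-0.53,0,0,0,0]]' 30
python3 -m handwheel '[[1,0,0,0,0,0,0.15],[1,0,0,0,0,0,0.15],[1,0,0,0,0,0,0.15],[1,0,0,0,0,0,0.15],[1,0,0,0,0,0,0.15],[1,0,0,0,0,0,0.15],[1,0,0,0,0,0,0.15],[1,0,0,0,0,0,0.15],[1,0,0,0,0,0,0.15],[1,0,0,0,0,0,0.04]]'
python3 - <<'E'
from h import *
plan([.528,.113,.008],rot(-7.3))
E
```

```text
time_s: 1.55
tcp_pos: [0.5289, 0.1114, 0.2268]
orientation: [0.0, 0.152, 0.988, 0.0]
ft_force: [0.2, -0.7, 0.0]
grip_width: 1.001
gripper_force: 0.0
time_s: 2.55
tcp_pos: [0.5278, 0.113, 0.2267]
orientation: [-0.0, 0.751, 0.66, -0.0]
ft_force: [0.1, 0.2, -0.3]
grip_width: 0.999
gripper_force: 0.0
t 2.55 q [0.07 0.37 1.48 0.   1.29 0.2 ] tcp [0.5278 0.113  0.2267] grip 0.999 0.0
shift [-0.    0.01  5.47] turn [-0.    -0.    -0.001] shift-after-turn [-0.    0.01  5.47]
```

```bash
python3 -m handwheel '[[1,0,0,0.95,0,0,0],[1,0,0,0.95,0,0,0],[1,0,0,0.95,0,0,0],[1,0,0,0.95,0,0,0],[1,0,0,0.8,0,0,0],[1,0,0,0.6,0,0,0],[1,0,0,0.25,0,0,0],[1,0,0,0,0,0,0]]' 8
python3 -m handwheel '[[0.45,0,0,0,0,0,0],[0.45,0,0,0,0,0,0],[0.45,0,0,0,0,0,0],[0.2,0,0,0,0,0,0],[0.2,0,0,0,0,0,0],[0.2,0,0,0,0,0,0]]' 8
python3 - <<'E'
from h import *
plan([.512,.113,.008],rot(-7.3))
s=bot.snapshot("top");c=s["pixels"][170:300,170:330,::-1];cv2.imwrite("pics/a1.png",cv2.resize(c,None,fx=4,fy=4))
E
```

```text
time_s: 3.35
tcp_pos: [0.5272, 0.113, 0.0077]
orientation: [-0.001, 0.75, 0.662, -0.001]
ft_force: [-0.7, -0.9, 0.7]
grip_width: 0.998
gripper_force: 0.0
time_s: 3.95
tcp_pos: [0.5279, 0.1131, 0.0089]
orientation: [0.0, 0.75, 0.662, 0.0]
ft_force: [-1.3, 0.3, 0.0]
grip_width: 0.527
gripper_force: 0.0
t 3.95 q [0.07 0.64 1.73 0.   0.78 0.19] tcp [0.5279 0.1131 0.0089] grip 0.527 0.0
shift [-0.05 -0.39  0.02] turn [ 0.    -0.     0.003] shift-after-turn [-0.05 -0.39  0.02]
```

View pics/a1.png

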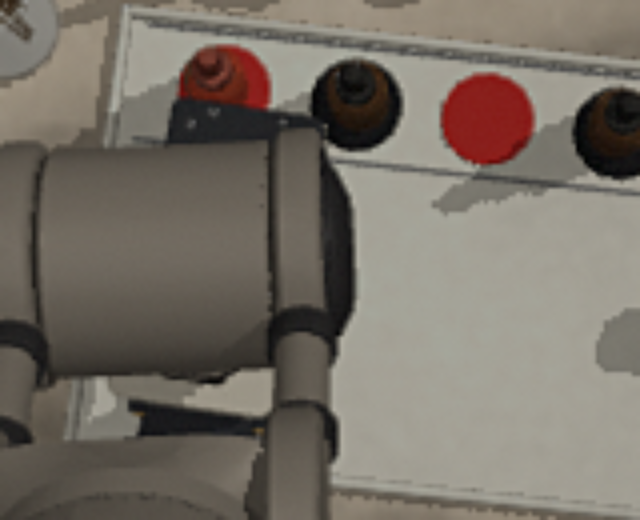

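The body clears the row; its edge is at about crop (240,110), just short of the red-capped neighbour. I'll finish closing, drag the bottle towards the robot, open a little, then tilt.

```bash
python3 -m handwheel '[[0.2,0,0,0,0,0,0],[0.2,0,0,0,0,0,0],[0.2,0,0,0,0,0,0],[0.2,-0.03,-0.2,0,0,0,0],[0.2,-0.03,-0.2,0,0,0,0],[0.2,0,-0.1,0,0,0,0],[0.2,0,0,0,0,0,0]]' 8
python3 - <<'E'
from h import *
R=rot(-7.3,-45); s,t,C=state()
g=t-.019*C.apply([0,0,1]); g=g+[0,0,.003]
plan(g+.019*R.apply([0,0,1]),R)
E
```

```text
time_s: 4.7
tcp_pos: [0.5067, 0.1132, 0.0088]
orientation: [-0.0, 0.749, 0.662, -0.0]
ft_force: [0.1, -0.2, -0.6]
grip_width: 0.331
gripper_force: 8.0
t 4.7 q [0.07 0.61 1.79 0.   0.75 0.2 ] tcp [0.5067 0.1132 0.0088] grip 0.331 7.968860641121864
shift [-0.34 -0.   -0.21] turn [ 0.001 -0.785  0.004] shift-after-turn [-0.39  0.    0.09]
```

```bash
python3 -m handwheel '[[0.5,0,0,0,0,0,0],[0.5,0,0,0,0,0,0],[0.5,-0.12,0,-0.15,0,0,0],[0.5,0,0,0,0,-0.131,0],[0.5,0,0,0,0,-0.131,0],[0.5,0,0,0,0,-0.131,0],[0.5,0,0,0,0,-0.131,0],[0.5,0,0,0,0,-0.131,0],[0.5,0,0,0,0,-0.131,0],[0.5,0,0,0,0,0,0]]' 8
python3 - <<'E'
from h import *
R=rot(-7.3,-45); s,t,C=state()
print("g",(t-.019*C.apply([0,0,1])).round(4),C.as_matrix().round(3))
plan(np.array([.5067+.0011,.1132+.009,.0285])+.019*R.apply([0,0,1]),R)
s=bot.snapshot("side");cv2.imwrite("pics/a2.png",cv2.resize(s["pixels"][150:320,150:390,::-1],None,fx=3.3,fy=3.3))
E
```

```text
time_s: 5.7
tcp_pos: [0.5062, 0.1099, 0.0123]
orientation: [0.254, 0.691, 0.613, -0.289]
ft_force: [0.6, 0.4, -0.3]
grip_width: 0.502
gripper_force: 0.0
g [0.5079 0.1233 0.0257] [[ 0.082  0.993 -0.088]
 [ 0.7   -0.121 -0.704]
 [-0.71  -0.004 -0.704]]
t 5.7 q [ 0.44  0.89  1.48 -0.67  1.33  0.91] tcp [0.5062 0.1099 0.0123] grip 0.502 0.0
shift [-0.07 -0.   -0.03] turn [0.002 0.004 0.007] shift-after-turn [-0.07 -0.   -0.03]
```

View pics/a2.png

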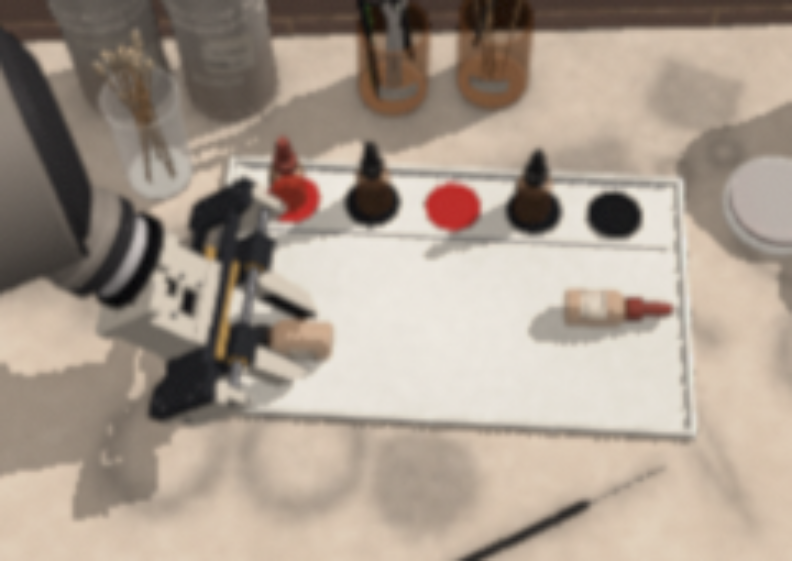

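The fingers straddle the black bottle's body, tilted 45°, with the bottle's base at about crop (330,340). I'll grip it and lift.

```bash
python3 -m handwheel '[[0.2,-0.07,0,-0.03,0,0,0],[0.2,0,0,0,0,0,0],[0.2,0,0,0,0,0,0],[0.2,0,0,0,0,0,0],[0.2,-0.7,0,-0.7,0,0,0],[0.2,-0.7,0,-0.7,0,0,0],[0.2,0,0,0,0,0,0]]' 25
python3 - <<'E'
from h import *
s=bot.snapshot("side"); 
R=rot(-7.3,45); st,t,C=state(); g=t-.019*C.apply([0,0,1]); print("g",g.round(4))
plan([.505,.10,.11],R)
im=s["pixels"]; cv2.imwrite("pics/a3.png",cv2.resize(im[160:300,190:330,::-1],None,fx=4,fy=4)); print("g px in crop",(proj(s,g)-[190,160])*4, "base/tip if s=27:",(proj(s,np.array([g-C.apply([.707,0,-.707])*.027, g+C.apply([.707,0,-.707])*.063]))-[190,160])*4)
E
```

```text
time_s: 6.45
tcp_pos: [0.5093, 0.1079, 0.1015]
orientation: [0.255, 0.694, 0.611, -0.283]
ft_force: [-0.2, 1.2, 0.3]
grip_width: 0.325
gripper_force: 25.0
g [0.5098 0.121  0.1126]
t 6.5 q [ 0.43  0.76  1.46 -0.65  1.44  0.82] tcp [0.5082 0.1077 0.0991] grip 0.326 24.961527781561017
shift [-0.33 -0.05 -0.05] turn [0.006 1.568 0.003] shift-after-turn [ 0.05 -0.05 -0.33]
g px in crop [[177.71391343 301.20911376]] base/tip if s=27: [[221.30277435 304.98438893]
 [ 76.4058666  292.43472173]]
```

View pics/a3.png

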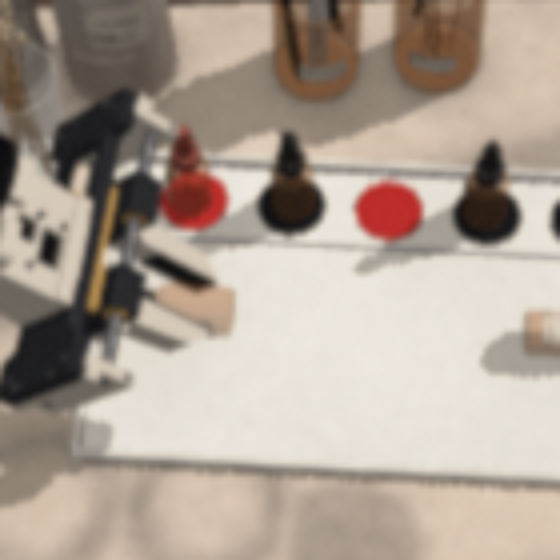

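```bash
python3 -m handwheel '[[0.2,0,0,0,0,0.131,0],[0.2,0,0,0,0,0.131,0],[0.2,0,0,0,0,0.131,0],[0.2,0,0,0,0,0.131,0],[0.2,0,0,0,0,0.131,0],[0.2,0,0,0,0,0.131,0],[0.2,0,0,0,0,0.131,0],[0.2,0,0,0,0,0.131,0],[0.2,0,0,0,0,0.131,0],[0.2,0,0,0,0,0.131,0],[0.2,0,0,0,0,0.131,0],[0.2,0,0,0,0,0.131,0],[0.2,0,0,0,0,0,0]]'
python3 - <<'E'
from h import *
s=bot.snapshot("side"); 
R=rot(-7.3,45); st,t,C=state(); g=t-.019*C.apply([0,0,1]); print("g",g.round(4))
plan([.505,.10,.10],R)
im=s["pixels"]; cv2.imwrite("pics/a4.png",cv2.resize(im[140:280,190:330,::-1],None,fx=4,fy=4)); u=np.array([0,0,1]); print((proj(s,np.array([g,g-u*.027, g+.063*u]))-[190,140])*4)
E
```

```text
time_s: 7.8
tcp_pos: [0.5061, 0.1052, 0.0941]
orientation: [-0.256, 0.695, 0.608, 0.287]
ft_force: [-0.5, 0.1, -0.5]
grip_width: 0.326
gripper_force: 25.0
g [0.5046 0.0926 0.1082]
t 7.85 q [-0.4   0.59  1.86  0.85  1.13 -0.82] tcp [0.5062 0.1059 0.0948] grip 0.322 24.964915048331022
shift [-0.01 -0.01 -0.2 ] turn [-0.003  0.001 -0.004] shift-after-turn [-0.01 -0.01 -0.2 ]
[[224.28511154 390.78314559]
 [227.02421147 410.60818712]
 [217.35935846 340.65597023]]
```

View pics/a4.png

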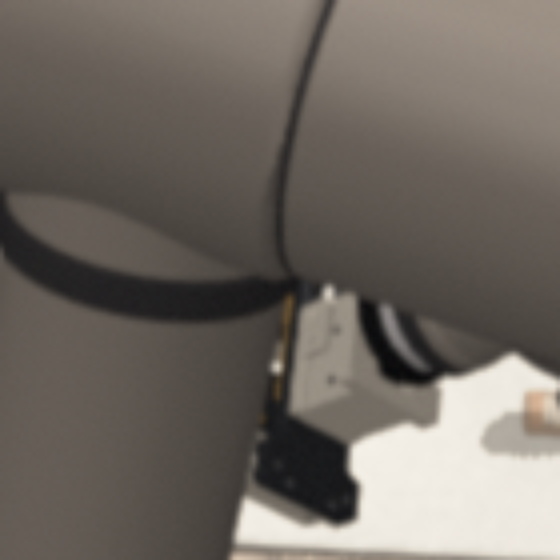

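```bash
python3 -m handwheel '[[0.2,-0.3,0,0.3,0,0,0],[0.2,-0.3,0,0.3,0,0,0],[0.2,-0.3,0,0.3,0,0,0],[0.2,-0.16,0,0.16,0,0,0],[0.2,0,0,0,0,0,0]]'
python3 -m handwheel '[[0.2,-0.035,0,0.035,0,0,0],[0.2,-0.035,0,0.035,0,0,0],[0.2,0,0,0,0,0,0]]'
python3 -m handwheel '[[0.2,-0.035,0,0.035,0,0,0],[0.2,0,0,0,0,0,0]]'
python3 -m handwheel '[[0.2,-0.025,0,0.025,0,0,0],[0.2,0,0,0,0,0,0]]'
```

```text
time_s: 8.35
tcp_pos: [0.5064, 0.1082, 0.0362]
orientation: [-0.254, 0.692, 0.612, 0.286]
ft_force: [-0.1, 0.1, -0.6]
grip_width: 0.326
gripper_force: 25.0
time_s: 8.65
tcp_pos: [0.5072, 0.1073, 0.0331]
orientation: [-0.253, 0.692, 0.612, 0.287]
ft_force: [0.4, 0.4, -1.0]
grip_width: 0.32
gripper_force: 25.0
time_s: 8.85
tcp_pos: [0.507, 0.1073, 0.0308]
orientation: [-0.253, 0.692, 0.611, 0.287]
ft_force: [-0.4, 0.5, -0.8]
grip_width: 0.326
gripper_force: 25.0
time_s: 9.05
tcp_pos: [0.5069, 0.1073, 0.0293]
orientation: [-0.254, 0.692, 0.611, 0.287]
ft_force: [0.1, 0.4, -1.0]
grip_width: 0.326
gripper_force: 25.0
```

```bash
for i in 1; do python3 -m handwheel '[[0.2,-0.027,0,0.027,0,0,0],[0.2,0,0,0,0,0,0]]' | grep -E "tcp|ft_"; python3 -m handwheel '[[0.2,-0.018,0,0.018,0,0,0],[0.2,0,0,0,0,0,0]]'| grep -E "tcp|ft_"; python3 -m handwheel '[[0.2,-0.018,0,0.018,0,0,0],[0.2,0,0,0,0,0,0]]'| grep -E "tcp|ft_"; done
```

```text
tcp_pos: [0.5069, 0.1073, 0.0278]
ft_force: [0.3, -0.2, -0.9]
tcp_pos: [0.5069, 0.1073, 0.0268]
ft_force: [-0.1, -0.1, -0.5]
tcp_pos: [0.5069, 0.1073, 0.0258]
ft_force: [-0.8, 0.1, -1.1]
```

```bash
python3 -m handwheel '[[0.2,-0.018,0,0.018,0,0,0],[0.2,0,0,0,0,0,0]]'| grep -E "tcp|ft_";python3 -m handwheel '[[0.2,-0.018,0,0.018,0,0,0],[0.2,0,0,0,0,0,0]]'| grep -E "tcp|ft_"; python3 -m handwheel '[[0.2,-0.018,0,0.018,0,0,0],[0.2,0,0,0,0,0,0]]'| grep -E "tcp|ft_"
```

```text
tcp_pos: [0.5069, 0.1074, 0.0247]
ft_force: [-0.1, -0.1, -0.3]
tcp_pos: [0.5069, 0.1074, 0.0237]
ft_force: [0.5, -0.1, -1.1]
tcp_pos: [0.507, 0.1074, 0.0228]
ft_force: [0.2, 0.0, 0.1]
```

```bash
python3 -m handwheel '[[0.2,-0.012,0,0.012,0,0,0],[0.2,0,0,0,0,0,0]]'| grep -E "tcp|ft_";python3 -m handwheel '[[0.2,-0.012,0,0.012,0,0,0],[0.2,0,0,0,0,0,0]]'| grep -E "tcp|ft_"
```

```text
tcp_pos: [0.5071, 0.1075, 0.0227]
ft_force: [-1.4, -1.8, 5.7]
tcp_pos: [0.5072, 0.1075, 0.0227]
ft_force: [-2.2, -2.4, 10.0]
```

```bash
python3 -m handwheel '[[0.2,0.015,0,-0.015,0,0,0],[0.34,0,0,0,0,0,0],[0.38,0,0,0,0,0,0],[0.5,0,0,0,0,0,0],[0.6,0,0,0,0,0,0],[0.6,0,0,0,0,0,0],[0.6,0,0,-0.4,0,0,0],[0.6,0,0,-0.8,0,0,0],[0.6,0,0,-1,0,0,0],[0.6,0.4,0,-1,0,0,0],[0.6,0.5,0,-0.8,0,0,0]]'
python3 - <<'E'
from h import *
s=bot.snapshot("top"); s2=bot.snapshot("side")
st,t,C=state(); print(t,st["joint_pos"].round(2))
a=s["pixels"][170:300,170:330,::-1]; b=s2["pixels"][190:290,190:313,::-1]
cv2.imwrite("pics/a5.png",np.hstack([cv2.resize(a,(492,400)),cv2.resize(b,(300,400))]))
E
```

```text
time_s: 11.75
tcp_pos: [0.4958, 0.0178, 0.1628]
orientation: [-0.253, 0.693, 0.611, 0.287]
ft_force: [0.7, -0.0, 0.1]
grip_width: 0.602
gripper_force: 0.0
[0.4979073  0.0173709  0.16530939] [-0.56  0.5   1.76  0.72  1.34 -0.78]
```

View pics/a5.png

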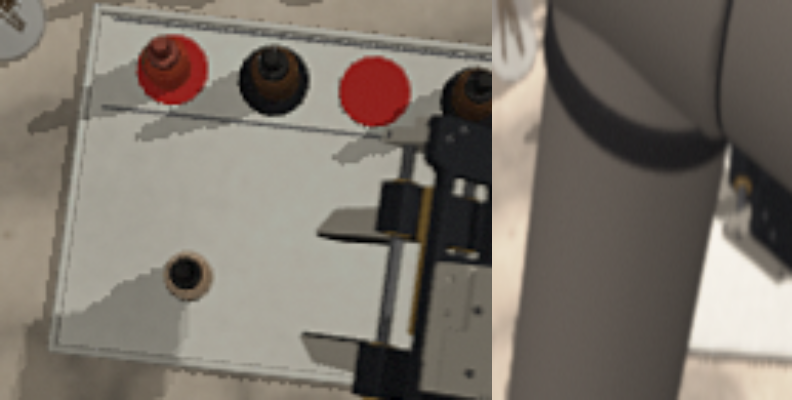

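The black bottle stands upright, with its cap at crop (184,270) and its body circle centred at (189,277). I'll measure it and regrasp from above.

```bash
python3 - <<'E'
from h import *
s=bot.snapshot("top"); im=s["pixels"]; m=np.zeros(im.shape[:2],np.uint8); m[245:270,220:242]=(im.max(2)<75)[245:270,220:242]
k,l,st,ce=cv2.connectedComponentsWithStats(m); i=1+st[1:,4].argmax(); print(st[i],ce[i])
P1=back(s,ce[i],.068)[0]; P2=back(s,[170+189/3.075,170+277/3.077],.046)[0]; print(P1,P2)
p=(P1[:2]+P2[:2])/2
plan([p[0],p[1],.14],rot(-5,0))
E
```

```text
[225 254  11  10  88] [230.         258.42045455]
[0.50743748 0.10495405 0.068     ] [0.50547374 0.10372578 0.046     ]
t 11.9 q [-0.56  0.5   1.77  0.72  1.34 -0.78] tcp [0.4969 0.0184 0.1631] grip 0.601 0.0
shift [ 1.12 -0.04  1.94] turn [ 0.02  -0.783 -0.034] shift-after-turn [2.16 0.05 0.58]
```

```bash
python3 -m handwheel '[[0.6,0,0,0,0,-0.131,0],[0.6,0,0,0,0,-0.131,0],[0.6,0,0,0,0,-0.131,0],[0.6,0,0,0,0,-0.131,0],[0.6,0,0,0,0,-0.131,0],[0.6,0,0,0,0.02,-0.13,-0.034],[0.6,0.9,0,0,0,0,0],[0.6,0.9,0,0,0,0,0],[0.6,0,0,0,0,0,0]]'
python3 - <<'E'
from h import *
plan([.507,.1045,.031],rot(-5,0))
E
```

```text
time_s: 12.8
tcp_pos: [0.5017, 0.0953, 0.16]
orientation: [-0.008, 0.736, 0.677, -0.006]
ft_force: [0.1, -1.2, 0.7]
grip_width: 0.598
gripper_force: 0.0
t 12.8 q [0.03 0.39 1.65 0.   1.12 0.12] tcp [0.5017 0.0953 0.16  ] grip 0.598 0.0
shift [0.23 0.18 3.22] turn [-0.02  -0.002  0.003] shift-after-turn [0.24 0.11 3.23]
```

Align above it, descend, grip.

```bash
python3 -m handwheel '[[0.6,0.24,0.11,0,-0.02,0,0],[0.6,0,0,0.8,0,0,0],[0.6,0,0,0.9,0,0,0],[0.6,0,0,0.9,0,0,0],[0.6,0,0,0.5,0,0,0],[0.6,0,0,0.13,0,0,0],[0.6,0,0,0,0,0,0]]' | grep -E "tcp|ori|ft_"
python3 -m handwheel '[[0.25,0,0,0,0,0,0],[0.25,0,0,0,0,0,0],[0.25,0,0,0,0,0,0],[0.25,0,0,0,0,0,0],[0.25,0,0,0,0,0,0]]' 20
python3 - <<'E'
from h import *
plan([.625,-.155,.11],rot(-5,0))
E
```

```text
tcp_pos: [0.5077, 0.1006, 0.0311]
orientation: [0.0, 0.738, 0.675, 0.001]
ft_force: [0.2, -0.4, -0.2]
time_s: 14.0
tcp_pos: [0.5085, 0.1014, 0.0324]
orientation: [0.001, 0.738, 0.675, 0.002]
ft_force: [-0.4, -0.9, 4.8]
grip_width: 0.325
gripper_force: 20.0
t 14.0 q [0.05 0.57 1.78 0.   0.79 0.14] tcp [0.5085 0.1014 0.0324] grip 0.325 19.98468797239184
shift [-6.12  3.48 -1.94] turn [ 0.004 -0.002 -0.001] shift-after-turn [-6.13  3.46 -1.94]
```

```bash
python3 -m handwheel '[[0.25,0,0,-0.6,0,0,0],[0.25,0,0,-1,0,0,0],[0.25,-0.5,0,-0.6,0,0,0],[0.25,-1,0,0,0,0,0],[0.25,-1,0,0,0,0,0],[0.25,-1,0,0,0,0,0],[0.25,-1,0,0,0,0,0],[0.25,-1,0,0,0,0,0],[0.25,-0.7,0.6,0,0,0,0],[0.25,0,0.9,0,0,0,0],[0.25,0,0.9,0,0,0,0],[0.25,0,0.8,0,0,0,0],[0.25,0,0.2,0,0,0,0],[0.25,0,0,0,0,0,0]]'
python3 - <<'E'
from h import *
plan([.6255,-.1575,.0385],rot(-5,0))
E
```

```text
time_s: 15.4
tcp_pos: [0.6215, -0.1577, 0.1188]
orientation: [-0.0, 0.738, 0.675, 0.001]
ft_force: [-0.6, -0.1, -1.2]
grip_width: 0.324
gripper_force: 20.0
t 15.4 q [-0.37  0.65  1.32  0.    1.17 -0.28] tcp [ 0.6215 -0.1577  0.1188] grip 0.324 19.954384555239812
shift [0.01 0.1  2.01] turn [ 0.001 -0.002 -0.001] shift-after-turn [0.01 0.1  2.01]
```

```bash
python3 -m handwheel '[[0.25,0,0.1,0.4,0,0,0],[0.25,0,0,0.7,0,0,0],[0.25,0,0,0.6,0,0,0],[0.25,0,0,0.25,0,0,0],[0.25,0,0,0.08,0,0,0],[0.25,0,0,0,0,0,0]]' | grep -E "tcp|ft_"
python3 -m handwheel '[[0.25,0,0,0.025,0,0,0],[0.25,0,0,0,0,0,0]]' | grep -E "tcp|ft_"
python3 -m handwheel '[[0.25,0,0,0.025,0,0,0],[0.25,0,0,0,0,0,0]]' | grep -E "tcp|ft_"
```

```text
tcp_pos: [0.6253, -0.1582, 0.0386]
ft_force: [-0.8, 0.3, 0.3]
tcp_pos: [0.626, -0.1584, 0.0386]
ft_force: [0.3, 0.2, -0.8]
tcp_pos: [0.6256, -0.1582, 0.0368]
ft_force: [-0.0, 0.2, -0.6]
```

```bash
python3 -m handwheel '[[0.25,0,0,0.025,0,0,0],[0.25,0,0,0,0,0,0]]' | grep -E "tcp|ft_"
python3 -m handwheel '[[0.25,0,0,0.025,0,0,0],[0.25,0,0,0,0,0,0]]' | grep -E "tcp|ft_"
python3 -m handwheel '[[0.25,0,0,0.025,0,0,0],[0.25,0,0,0,0,0,0]]' | grep -E "tcp|ft_"
```

```text
tcp_pos: [0.6254, -0.1581, 0.0354]
ft_force: [-0.6, 0.6, -0.4]
tcp_pos: [0.6256, -0.1582, 0.0346]
ft_force: [-0.3, -0.6, 0.2]
tcp_pos: [0.6256, -0.1582, 0.0344]
ft_force: [-2.3, 0.6, 5.7]
```

```bash
python3 -m handwheel '[[0.25,0,0,-0.01,0,0,0],[0.34,0,0,0,0,0,0],[0.38,0,0,0,0,0,0],[0.5,0,0,0,0,0,0],[0.6,0,0,0,0,0,0],[0.6,0,0,-0.3,0,0,0],[0.6,0,0,-0.8,0,0,0],[0.6,0,0,-0.9,0,0,0],[0.6,0,0,-0.9,0,0,0],[0.6,0,0,-0.1,0,0,0]]' | grep -E "tcp|ft_|time"
python3 - <<'E'
from h import *
plan([.510,-.129,.009],rot(-2.8,0))
E
```

```text
time_s: 18.0
tcp_pos: [0.6278, -0.1592, 0.1605]
ft_force: [0.6, -1.2, 0.6]
t 18.0 q [-0.37  0.61  1.26  0.    1.25 -0.28] tcp [ 0.6278 -0.1592  0.1605] grip 0.598 0.0
shift [ 0.5  -3.05  3.75] turn [ 0.012  0.002 -0.04 ] shift-after-turn [ 0.61 -2.98  3.79]
```

```bash
python3 -m handwheel '[[0.9,0.1,-0.7,0,0.012,0.002,-0.04],[1,0.2,-0.8,0,0,0,0],[1,0.2,-0.8,0,0,0,0],[1,0.1,-0.7,0,0,0,0],[1,0,0,0,0,0,0],[1,0,0,0,0,0,0]]' | grep -E "tcp|ft_|time|width"
python3 - <<'E'
from h import *
plan([.510,-.129,.009],rot(-2.8,0))
s=bot.snapshot("top"); im=s["pixels"]
for (P,z,nm) in (((.6256,-.155),.006,"pad"),): print(proj(s,[[*P,.006],[*P,.046],[*P,.09]]).round(1))
m=np.zeros(im.shape[:2],np.uint8); m[185:225,340:375]=(im.max(2)<60)[185:225,340:375]
k,l,st,ce=cv2.connectedComponentsWithStats(m); print(st[1:],ce[1:])
cv2.imwrite("pics/a6.png",cv2.resize(im[170:300,290:420,::-1],None,fx=4,fy=4))
E
```

```text
time_s: 18.6
tcp_pos: [0.5071, -0.1275, 0.1555]
ft_force: [0.7, 0.2, 0.2]
grip_width: 0.994
t 18.6 q [-0.39  0.41  1.63  0.    1.11 -0.34] tcp [ 0.5071 -0.1275  0.1555] grip 0.994 0.0
shift [-0.04  0.1   3.66] turn [-0.008 -0.003 -0.   ] shift-after-turn [-0.03  0.07  3.66]
[[357.5 206.6]
 [360.6 203.6]
 [364.3 200.1]]
[[341 190   1   1   1]
 [350 191   1   1   1]
 [341 190  27  35 498]
 [371 215   4  10  14]] [[341.         190.        ]
 [350.         191.        ]
 [352.34136546 208.47389558]
 [372.71428571 219.78571429]]
```

```bash
python3 -m handwheel '[[1,-0.04,0.1,0.5,-0.008,-0.003,0],[1,0,0,0.9,0,0,0],[1,0,0,0.9,0,0,0],[1,0,0,0.8,0,0,0],[1,0,0,0.4,0,0,0],[1,0,0,0.15,0,0,0],[1,0,0,0,0,0,0],[0.2,0,0,0,0,0,0],[0.2,0,0,0,0,0,0],[0.2,0,0,0,0,0,0],[0.2,0,0,0,0,0,0],[0.2,0,0,0,0,0,0],[0.2,0,0,0,0,0,0],[0.2,0,0,0,0,0,0],[0.2,0,0,0,0,0,0],[0.2,0,0,0,0,0,0],[0.2,0,0,0,0,0,0]]' 8
python3 -m handwheel '[[0.2,0,-0.2,0,0,0,0],[0.2,0,-0.2,0,0,0,0],[0.2,0,-0.1,0,0,0,0],[0.2,0,0,0,0,0,0]]' | grep -E "tcp|ft_|width"
python3 - <<'E'
from h import *
R=rot(-2.8,45); s,t,C=state()
g=np.array([t[0],t[1]-.008,.0275])
plan(g+.019*R.apply([0,0,1]),R)
E
```

```text
time_s: 20.35
tcp_pos: [0.5102, -0.129, 0.0086]
orientation: [-0.001, 0.724, 0.69, -0.0]
ft_force: [0.1, -0.7, -0.4]
grip_width: 0.331
gripper_force: 8.0
tcp_pos: [0.4893, -0.1279, 0.0087]
ft_force: [0.6, -0.2, -1.3]
grip_width: 0.336
t 20.75 q [-0.41  0.6   1.82 -0.    0.73 -0.36] tcp [ 0.4893 -0.1279  0.0087] grip 0.336 8.000001108739525
shift [ 0.14  0.01 -0.13] turn [-0.002  0.785 -0.001] shift-after-turn [0.19 0.01 0.  ]
```

```bash
python3 -m handwheel '[[0.5,0,0,0,0,0,0],[0.5,0,0,0,0,0,0],[0.5,0.14,0,-0.13,0,0,0],[0.5,0,0,0,0,0.131,0],[0.5,0,0,0,0,0.131,0],[0.5,0,0,0,0,0.131,0],[0.5,0,0,0,0,0.131,0],[0.5,0,0,0,0,0.131,0],[0.5,0,0,0,0,0.131,0],[0.5,0,0,0,0,0,0]]' | grep -E "tcp|ft_|width"
python3 - <<'E'
from h import *
R=rot(-2.8,45); s,t,C=state()
plan(np.array([.4893,-.1359,.0275])+.019*R.apply([0,0,1]),R)
E
```

```text
tcp_pos: [0.4901, -0.124, 0.012]
ft_force: [-0.1, -0.5, 0.5]
grip_width: 0.497
t 21.75 q [-0.76  0.85  1.59  0.59  1.33 -1.04] tcp [ 0.4901 -0.124   0.012 ] grip 0.497 0.022125962832282298
shift [ 0.06 -0.01 -0.01] turn [-0.001 -0.004 -0.005] shift-after-turn [ 0.06 -0.01 -0.01]
```

```bash
python3 -m handwheel '[[0.2,0.05,0,0,0,0,0],[0.2,0,0,0,0,0,0],[0.2,0,0,0,0,0,0],[0.2,0,0,0,0,0,0],[0.2,0.7,0,-0.7,0,0,0],[0.2,0.7,0,-0.7,0,0,0],[0.2,0,0,0,0,0,0]]' 25 | grep -E "tcp|ft_|width"
python3 -m handwheel '[[0.2,0,0,0,0,-0.131,0],[0.2,0,0,0,0,-0.131,0],[0.2,0,0,0,0,-0.131,0],[0.2,0,0,0,0,-0.131,0],[0.2,0,0,0,0,-0.131,0],[0.2,0,0,0,0,-0.131,0],[0.2,0,0,0,0,-0.131,0],[0.2,0,0,0,0,-0.131,0],[0.2,0,0,0,0,-0.131,0],[0.2,0,0,0,0,-0.131,0],[0.2,0,0,0,0,-0.131,0],[0.2,0,0,0,0,-0.131,0],[0.2,0,0,0,0,0,0]]' | grep -E "tcp|ft_|width"
python3 - <<'E'
from h import *
plan([.49,-.124,.032],rot(-2.8,-45))
E
```

```text
tcp_pos: [0.4926, -0.122, 0.0988]
ft_force: [-0.2, -0.1, -1.0]
grip_width: 0.328
tcp_pos: [0.49, -0.1186, 0.0922]
ft_force: [0.0, 0.7, -1.6]
grip_width: 0.325
t 23.75 q [ 0.06  0.62  1.81 -0.93  1.06  0.73] tcp [ 0.49   -0.1186  0.0922] grip 0.325 24.998008080292493
shift [0.97 0.02 1.16] turn [-0.001  0.001  0.009] shift-after-turn [0.97 0.01 1.16]
```

```bash
python3 -m handwheel '[[0.2,0.4,0,-0.4,0,0,0],[0.2,0.4,0,-0.4,0,0,0],[0.2,0.4,0,-0.4,0,0,0],[0.2,0.4,0,-0.4,0,0,0],[0.2,0.25,0,0.25,0,0,0],[0.2,0.25,0,0.25,0,0,0],[0.2,0.25,0,0.25,0,0,0],[0.2,0.25,0,0.25,0,0,0],[0.2,0,0,0,0,0,0]]' | grep -E "tcp|ft_|width"
python3 -m handwheel '[[0.2,0.035,0,0.035,0,0,0],[0.2,0.035,0,0.035,0,0,0],[0.2,0,0,0,0,0,0]]' | grep -E "tcp|ft_|width"
python3 - <<'E'
from h import *
plan([.49,-.03,.032],rot(-2.8,-45))
E
```

```text
tcp_pos: [0.4937, -0.0317, 0.0356]
ft_force: [-0.1, 1.1, -1.2]
grip_width: 0.328
tcp_pos: [0.4953, -0.0307, 0.0341]
ft_force: [0.1, 0.1, -0.9]
grip_width: 0.329
t 24.95 q [ 0.22  0.76  1.74 -0.87  1.1   0.87] tcp [ 0.4953 -0.0307  0.0341] grip 0.329 24.997060373425484
shift [ 0.05 -0.13  0.03] turn [-0.001 -0.     0.001] shift-after-turn [ 0.05 -0.13  0.03]
```

```bash
python3 -m handwheel '[[0.2,0.035,0,0.035,0,0,0],[0.2,0.035,0,0.035,0,0,0],[0.2,0,0,0,0,0,0]]' | grep -E "tcp|ft_"
python3 -m handwheel '[[0.2,0.035,0,0.035,0,0,0],[0.2,0,0,0,0,0,0]]' | grep -E "tcp|ft_"
python3 -m handwheel '[[0.2,0.025,0,0.025,0,0,0],[0.2,0,0,0,0,0,0]]' | grep -E "tcp|ft_"
python3 -m handwheel '[[0.2,0.02,0,0.02,0,0,0],[0.2,0,0,0,0,0,0]]' | grep -E "tcp|ft_"
```

```text
tcp_pos: [0.495, -0.0307, 0.0299]
ft_force: [-0.9, 1.2, -0.6]
tcp_pos: [0.495, -0.0307, 0.0279]
ft_force: [0.2, -0.3, -1.5]
tcp_pos: [0.495, -0.0307, 0.0265]
ft_force: [-0.3, -0.3, -1.1]
tcp_pos: [0.4951, -0.0307, 0.0254]
ft_force: [0.4, 0.6, -0.3]
```

```bash
python3 -m handwheel '[[0.2,0.018,0,0.018,0,0,0],[0.2,0,0,0,0,0,0]]' | grep -E "tcp|ft_"
python3 -m handwheel '[[0.2,0.018,0,0.018,0,0,0],[0.2,0,0,0,0,0,0]]' | grep -E "tcp|ft_"
python3 -m handwheel '[[0.2,0.012,0,0.012,0,0,0],[0.2,0,0,0,0,0,0]]' | grep -E "tcp|ft_"
```

```text
tcp_pos: [0.4951, -0.0307, 0.0244]
ft_force: [-0.5, 0.2, -1.3]
tcp_pos: [0.4952, -0.0308, 0.0239]
ft_force: [-0.6, 1.2, 3.0]
tcp_pos: [0.4952, -0.0309, 0.0239]
ft_force: [-2.3, 1.6, 7.2]
```

```bash
python3 -m handwheel '[[0.2,-0.015,0,-0.015,0,0,0],[0.34,0,0,0,0,0,0],[0.38,0,0,0,0,0,0],[0.5,0,0,0,0,0,0],[0.6,0,0,0,0,0,0],[0.6,0,0,0,0,0,0],[0.6,0,0,-0.4,0,0,0],[0.6,0,0,-0.8,0,0,0],[0.6,0,0,-1,0,0,0],[0.6,-0.4,0,-1,0,0,0],[0.6,-0.5,0,-0.8,0,0,0],[0.6,0,0,0,0,0,0]]' | grep -E "time|tcp|ft_"
python3 - <<'E'
from h import *
s=bot.snapshot("top"); im=s["pixels"]; hsv=cv2.cvtColor(im,cv2.COLOR_RGB2HSV)
red=((hsv[...,0]<8)|(hsv[...,0]>172))&(hsv[...,1]>120)&(hsv[...,2]>40)
m=np.zeros(im.shape[:2],np.uint8); m[225:300,240:380]=red[225:300,240:380]
k,l,st,ce=cv2.connectedComponentsWithStats(m)
for i in range(1,k):
    if st[i,4]>15: print(st[i],ce[i],back(s,ce[i],.068))
plan([.495,-.025,.16],rot(-5,0))
cv2.imwrite("pics/a7.png",cv2.resize(im[170:320,200:400,::-1],None,fx=4,fy=4))
E
```

```text
time_s: 27.65
tcp_pos: [0.5017, 0.0596, 0.1675]
ft_force: [0.6, 0.7, -0.5]
[293 261  10  10  82] [297.31707317 265.45121951] [[ 0.49658812 -0.02706392  0.068     ]]
t 27.7 q [ 0.37  0.6   1.55 -0.71  1.42  0.7 ] tcp [0.5006 0.0587 0.165 ] grip 0.6 0.0
shift [-1.4  -0.04  1.57] turn [0.019 0.782 0.037] shift-after-turn [-2.1   0.04  0.13]
```

View pics/a7.png

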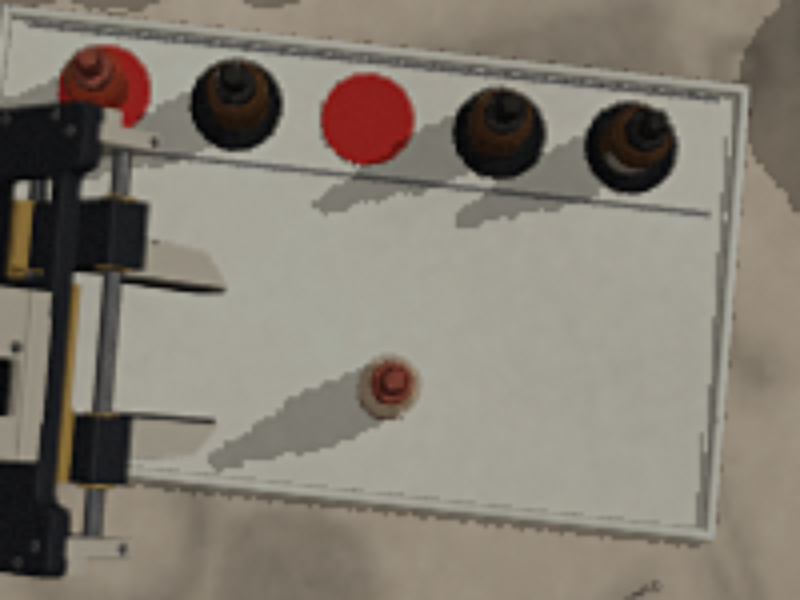

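The red bottle stands at crop (390,385). The black bottle stands centred on its pad at about (632,147), and the other three are still upright. Regrasping the red one from above.

```bash
python3 -m handwheel '[[0.6,0,0,0,0,0.131,0],[0.6,0,0,0,0,0.131,0],[0.6,0,0,0,0,0.131,0],[0.6,0,0,0,0,0.131,0],[0.6,0,0,0,0,0.131,0],[0.6,0,0,0,0.019,0.13,0.037],[0.6,-0.9,0,0,0,0,0],[0.6,-0.9,0,0,0,0,0],[0.6,-0.3,0,0,0,0,0],[0.6,0,0,0,0,0,0],[0.6,0,0,0,0,0,0]]' | grep -E "time|tcp|ft_"
python3 - <<'E'
from h import *
s=bot.snapshot("top"); print(back(s,[297,266.75],.046))
plan([.496,-.0268,.031],rot(-5,0))
E
```

```text
time_s: 28.8
tcp_pos: [0.492, -0.0259, 0.1619]
ft_force: [-0.7, -0.2, 0.0]
[[ 0.49492609 -0.02745878  0.046     ]]
t 28.85 q [-0.21  0.36  1.69 -0.    1.11 -0.12] tcp [ 0.4921 -0.0256  0.162 ] grip 0.599 0.0
shift [-0.02  0.16  3.27] turn [-0.019  0.     0.001] shift-after-turn [-0.02  0.1   3.28]
```

```bash
python3 -m handwheel '[[0.6,-0.03,0.12,0,-0.019,0,0],[0.6,0,0,0.8,0,0,0],[0.6,0,0,0.9,0,0,0],[0.6,0,0,0.9,0,0,0],[0.6,0,0,0.5,0,0,0],[0.6,0,0,0.15,0,0,0],[0.6,0,0,0,0,0,0]]' | grep -E "tcp|ft_"
python3 -m handwheel '[[0.25,0,0,0,0,0,0],[0.25,0,0,0,0,0,0],[0.25,0,0,0,0,0,0],[0.25,0,0,0,0,0,0],[0.25,0,0,0,0,0,0]]' 20
python3 - <<'E'
from h import *
plan([.637,-.0155,.115],rot(-5,0))
E
```

```text
tcp_pos: [0.497, -0.0278, 0.0318]
ft_force: [0.2, 0.4, 0.3]
time_s: 30.05
tcp_pos: [0.4975, -0.0287, 0.0329]
orientation: [0.001, 0.737, 0.676, 0.0]
ft_force: [0.1, 1.1, 4.9]
grip_width: 0.325
gripper_force: 19.9
t 30.05 q [-0.21  0.54  1.83 -0.    0.77 -0.12] tcp [ 0.4975 -0.0287  0.0329] grip 0.325 19.930863539320853
shift [ 0.63  3.45 -2.04] turn [0.002 0.001 0.   ] shift-after-turn [ 0.63  3.45 -2.05]
```

```bash
python3 -m handwheel '[[0.25,0,0,-0.6,0,0,0],[0.25,0.3,0,-0.9,0,0,0],[0.25,0.29,0,-0.5,0,0,0],[0.25,0,0.8,0,0,0,0],[0.25,0,0.9,0,0,0,0],[0.25,0,0.9,0,0,0,0],[0.25,0,0.6,0,0,0,0],[0.25,0,0.25,0,0,0,0],[0.25,0,0,0,0,0,0],[0.25,0,0,0,0,0,0]]' | grep -E "tcp|ft_"
python3 - <<'E'
from h import *
plan([.637,-.017,.0385],rot(-5,0))
E
```

```text
tcp_pos: [0.6357, -0.0169, 0.1117]
ft_force: [-0.3, -0.1, -0.5]
t 31.05 q [-0.15  0.64  1.35 -0.    1.15 -0.06] tcp [ 0.6357 -0.0169  0.1117] grip 0.326 19.840969191063778
shift [0.   0.03 1.83] turn [-0.001  0.001  0.   ] shift-after-turn [-0.    0.03  1.83]
```

```bash
python3 -m handwheel '[[0.25,0,0.03,0.4,0,0,0],[0.25,0,0,0.7,0,0,0],[0.25,0,0,0.5,0,0,0],[0.25,0,0,0.2,0,0,0],[0.25,0,0,0.05,0,0,0],[0.25,0,0,0,0,0,0],[0.25,0,0,0,0,0,0]]' | grep -E "tcp|ft_"
python3 -m handwheel '[[0.25,0,0,0.025,0,0,0],[0.25,0,0,0,0,0,0]]' | grep -E "tcp|ft_"
python3 -m handwheel '[[0.25,0,0,0.025,0,0,0],[0.25,0,0,0,0,0,0]]' | grep -E "tcp|ft_"
```

```text
tcp_pos: [0.6385, -0.0172, 0.0397]
ft_force: [-0.2, 0.9, -0.4]
tcp_pos: [0.6381, -0.0172, 0.0379]
ft_force: [-0.0, 0.5, -1.1]
tcp_pos: [0.6377, -0.0171, 0.0363]
ft_force: [0.7, 0.7, -1.8]
```

```bash
python3 -m handwheel '[[0.25,0,0,0.02,0,0,0],[0.25,0,0,0,0,0,0]]' | grep -E "tcp|ft_"
python3 -m handwheel '[[0.25,0,0,0.015,0,0,0],[0.25,0,0,0,0,0,0]]' | grep -E "tcp|ft_"
python3 -m handwheel '[[0.25,0,0,0.015,0,0,0],[0.25,0,0,0,0,0,0]]' | grep -E "tcp|ft_"
```

```text
tcp_pos: [0.6377, -0.0171, 0.0354]
ft_force: [-0.4, 0.1, -0.6]
tcp_pos: [0.6378, -0.0171, 0.0351]
ft_force: [-1.3, 0.1, 0.6]
tcp_pos: [0.6379, -0.0172, 0.035]
ft_force: [-2.1, 1.0, 4.5]
```

Contact. I'll release, rise clear, then move back.

```bash
python3 -m handwheel '[[0.25,0,0,-0.01,0,0,0],[0.34,0,0,0,0,0,0],[0.38,0,0,0,0,0,0],[0.5,0,0,0,0,0,0],[0.6,0,0,0,0,0,0],[0.6,0,0,-0.3,0,0,0],[0.6,0,0,-0.8,0,0,0],[0.6,0,0,-0.9,0,0,0],[0.6,0,0,-0.9,0,0,0],[0.6,0,0,-0.6,0,0,0],[0.6,0,-0.9,0,0,0,0],[0.6,0,-0.9,0,0,0,0],[0.6,0,-0.9,0,0,0,0],[0.6,0,-0.9,0,0,0,0],[0.6,0,-0.7,0,0,0,0],[0.6,0,0,0,0,0,0],[0.6,0,0,0,0,0,0]]' | grep -E "time|tcp|ft_"
python3 - <<'E'
from h import *
s=bot.snapshot("top"); im=s["pixels"]; hsv=cv2.cvtColor(im,cv2.COLOR_RGB2HSV)
def bl(m,r0,r1,c0,c1):
    a=np.zeros(m.shape,np.uint8); a[r0:r1,c0:c1]=m[r0:r1,c0:c1]; k,l,st,ce=cv2.connectedComponentsWithStats(a)
    return [(st[i].tolist(),ce[i].round(1)) for i in range(1,k) if st[i,4]>15]
red=((hsv[...,0]<8)|(hsv[...,0]>172))&(hsv[...,1]>110)&(hsv[...,2]>30)
for v in bl(red,175,225,205,380): print("red",v)
for v in bl(im.max(2)<60,175,225,205,380): print("blk",v)
for P in ((.637,-.0155),(.625,-.155),(.6437,.0545)): print("expect pad, collar, tip",proj(s,[[*P,.006],[*P,.068],[*P,.096]]).round(1).tolist())
# cap-only: dark/red with low value inside pad for both
for nm,(c0,c1) in (("red",(280,306)),("black",(346,372)),("n1",(247,271)),("n3",(313,337))):
    g=im[186:222,c0:c1]; print(nm); print('\n'.join(''.join('R' if (p[0]>140 and p[1]<60) else 'r' if p[0]>1.8*p[1]+15 and p[1]<60 else '#' if p.max()<32 else '+' if p.max()<60 else 'o' if p[0]>p[2]*1.3 else '.' for p in r.astype(int)) for r in g)) if nm in("red","black") else None
E
```

```text
time_s: 34.45
tcp_pos: [0.467, -0.0022, 0.1758]
ft_force: [0.6, -0.2, 0.1]
red ([215, 181, 23, 23, 402], array([225.8, 192.3]))
red ([280, 188, 23, 23, 398], array([291.4, 199.1]))
blk ([248, 185, 22, 23, 378], array([258.3, 196.2]))
blk ([313, 192, 23, 23, 391], array([324.2, 203.3]))
blk ([346, 196, 23, 22, 385], array([357.2, 206.5]))
blk ([270, 217, 46, 8, 259], array([289.8, 221.3]))
expect pad, collar, tip [[291.6, 199.8], [292.7, 194.7], [293.2, 192.2]]
expect pad, collar, tip [[357.5, 206.9], [362.4, 202.2], [364.8, 199.9]]
expect pad, collar, tip [[258.5, 195.9], [257.7, 190.5], [257.3, 187.9]]
red
..........................
..........................
........ooooooo...........
......ooRRrrrrrooo........
.....orrrrrororrrro.......
....rrrrrroooooorrro......
...Rrrrrrooooooooorroo....
..orrrrrroo+oooooorrro....
..rrrrrrroo+ooooroorrr....
.oRRRrrrro+++oo+oorrrro...
orrrrrrr+oo+++++oorrrrRo..
orrrrrrrrooo++oooorrrrro..
orrrrrrrr+ooooooorrrrrro..
orrrrrrrrr++oooo+rrrrrro..
orrrrrrrrrr++++rrrrrrrro..
orrrrorrrrrrrrrrrrrrRrro..
.rrrro.rrrrrrrrrrrrrrrRo..
.rrrrr.orrrrrrrrrrrRRRr...
[... 770 characters left out ...]
.++##++o...........
......+###+++###+.........
....#####++o+#######......
...#####++o+#+###+##+.....
..#####++++######++#+.....
..#####+++#######++##.....
.#####++++###########+....
.#####++++##########++....
.####+++++#########++++...
+###+#+++++#####+++#+++...
####+###++++#######+++#...
####+#+#+++++####+o++#+...
.####+++#+++++++++++##+...
+####+..##++++++++++##....
.####+...##+++++++####....
.+####+...+####++#####....
..#####++....++######+....
..+######++++########.....
...+################......
....+##############.......
......############........
.......+########..........
..........................
..........................
..........................
..........................
n1
n3
```

```bash
python3 -c "
from bench import bot
print(bot.finish_job())"
```

```text
the job is handed in; nothing more can be done
None
```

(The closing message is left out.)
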